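# Touch-test the dinosaur's back

### The arm

A 6-joint arm with a two-finger parallel gripper is mounted at the origin on the work surface. World frame = base frame: x ahead of the robot, y to its left, z up, the work surface at z = 0. Lengths are in mm, angles in degrees, forces in N, time in s.
With the tool pointing down it reaches from about 300 to 875 mm from the base axis. Payload 6.4 kg.
Tool frame: the origin (TCP) lies midway between the tips of the shut fingers; the grasp point (between the pads) lies 19 mm behind it (tcp_to_grasp is the distance from the TCP to the grasp point, in mm); z points along the fingers, y is the direction in which the jaws open and shut (so a half turn about z gives the same grasp; the last joint's range is limited). The gripper opens to 85 mm and grips with 20 to 120 N. Pads are 22 mm wide; open, the fingers measure 114 mm over their backs; the gripper's body (76 mm by 85 mm) begins 54 mm behind the grasp point. The pads swing forward as they close: fully open they stand 13 mm farther back than shut.
Start: joints at [-11.82, 10.359, 92.074, -0, 77.567, -11.82], TCP at [575.014, 0.015, 231.288] pointing down, gripper open.
Joint ranges: [-171.53, 171.53], [-51.25, 118.39], [17.06, 147.69], [-65.23, 245.23], [0, 150.52], [-178.68, 178.68]. Speed limits (degrees/s): [147.25, 147.25, 172.46, 180, 180, 180].

### API

Orientations are given as [roll, pitch, yaw] about the fixed x, y, z axes, in that order (R = Rz(yaw) Ry(pitch) Rx(roll)).
In Python, from bench import * gives the robot as it stands.
- The arm moves only by the tool send_rows, never from a script. Its arguments are lists of equal length, an entry for each row: "xyz": the shift along the tool's x, y, z scaled (see below), a list of three; "turn": the turn, a rotation vector about the tool's x, y, z scaled (see below), a list of three; "grip": the closure in counts, from 0 (fully open) to 255 (shut). A call has exactly 5 rows; each row shifts and turns the commanded pose from where the row before left it, along the tool's axes as they then stand; what a row does not reach is not made up. The controller multiplies each number of a shift by 0.02 m and each number of a turn by 0.15 rad. A row lasts 1/8 s, in which the tool goes at most 62.5 mm and 10.7 degrees, less where a joint would pass 70% of its speed; a pose out of reach is approached as far as the arm can. A call with a number of a shift or a turn outside -1 to 1 is refused whole. A call with a gripper value outside its range is refused whole. The fingers move at their own pace and stop on an object; "grip_force" is the grip in N (left out, the last holds). Time passes only in rows, so rows that do not move let the fingers close, or fill a call up. It gives the time, the measured TCP pose, the force and the opening at its end, in the units of the state.
- read_state(): the state, without advancing time (a new reading comes with each control period).
- snapshot(name): name is "scene" or "side" or "wrist"; returns a dict with "image" (400x640x3 uint8, red, green, blue), "fovy" (degrees; the focal length in pixels is half the picture's height over the tangent of half this angle, whatever the lens; pixels are square), "cx", "cy" (the principal point, pixels), "origin" and "attitude" of the camera in the world. Camera axes: x right, y down, z forward; pixel columns grow to the right and rows downward; lengths in mm; the calibration is good to about 2 mm. A picture is of the moment at which its call begins. There is no depth.
- job_done(): hands the job in, once; it reports no verdict.
The state is a dict: "time_s": time; "joints": joint angles; "qvel": joint speeds; "effort": joint torques, N m; "position": TCP position; "orientation": TCP orientation; "force": force on the tool from outside, world axes, zero at the start; "torque": the same for the moment, N m; "opening": finger opening in mm.
Only numpy, scipy, OpenCV 4.12 (cv2) and the standard library are available. Lean on these libraries where they do the work, as an engineer would, in place of code of your own. Each camera call takes 0.05 s, during which the arm holds its last target. There are 200 camera calls.

### The job

Check that the four raised green dots along the dinosaur's back on the white plate are dry: follow the row with your fingertips and lightly touch each dot from above, in turn, from the palest at the tail to the darkest at the head, resting on each for about half a second. Touch gently: the plate lies on a sprung rest that must not be pushed down to its stop. Leave the plate where it lies, not lifted or shoved, leave the cup, bottle and bowl alone, and finish with the hand clear.

Things in the scene. Friction and masses are not known exactly. Their poses are not given: they have to be found in the camera images.
- dot1: raised dome of slip on the dinosaur's back, pale lime green (the palest), nearest the dinosaur's tail; 20 mm across, 4 mm high. Origin: centre of its underside, on the plate's upper face; its top is 4 mm above the origin. Axes as the plate's. In the plate's frame at (-75, 8) mm. Touch it from above; fingertips held together cover about one dot and reach no other
- dot2: raised dome of slip on the dinosaur's back, leaf green (second palest); 20 mm across, 4 mm high. Origin: centre of its underside, on the plate's upper face; its top is 4 mm above the origin. Axes as the plate's. In the plate's frame at (-25, 25.8) mm. Touch it from above; fingertips held together cover about one dot and reach no other
- dot3: raised dome of slip on the dinosaur's back, mid-dark green (second darkest); 20 mm across, 4 mm high. Origin: centre of its underside, on the plate's upper face; its top is 4 mm above the origin. Axes as the plate's. In the plate's frame at (25, 25.8) mm. Touch it from above; fingertips held together cover about one dot and reach no other
- dot4: raised dome of slip on the dinosaur's back, almost black green (the darkest), nearest the dinosaur's head; 20 mm across, 4 mm high. Origin: centre of its underside, on the plate's upper face; its top is 4 mm above the origin. Axes as the plate's. In the plate's frame at (75, 8) mm. Touch it from above; fingertips held together cover about one dot and reach no other
- plate: loose white ceramic plate, rounded rectangle 260 mm (x) by 190 mm (y), about 0.4 kg, with a dinosaur drawn in dark line, its head towards +x and its back towards +y; floor 6 mm thick, rim 14 mm high. Origin: centre of its underside, about 51 mm above the table. The four dots stand along a shallow arc, 50 to 53 mm apart (50 mm along x); no dot lies nearer than 44 mm to the rim. It may lie turned any way round
- rest: fixed wooden base, 220 x 150 x 25 mm, of the sprung rest under the plate; origin: centre of its underside, on the table; x and y as the plate's to within 0.1 rad
- rest_top (a joint): how far (m) the cardboard-covered sprung top (230 x 160 mm) that carries the plate has been pressed down: 0 is up, 0.012 is the bottom stop. It moves straight down only, begins to yield at about 1 to 3 N and takes 1 N more for each mm; springs back when released
- cup: loose pink plastic cup, 72 mm wide, 75 mm high; origin: centre of its underside
- slip_bottle: loose blue bottle with yellow label and white cap, 52 mm wide, 150 mm high; origin: centre of its underside
- bowl: loose white bowl, 110 mm wide, 50 mm high; origin: centre of its underside
Mind the look-alikes: they are no part of the job. There is more than one size of the slip_bottle; the one meant has the size given above. There is more than one size of the bowl; the one meant has the size given above.

How it is judged:
By the outcome, as a careful person would: the job done as asked, in the order asked, and still so for the second after the job is handed in, with the robot touching nothing.
It also fails if it takes over 51 s, if anything falls off the work surface, if the arm or the gripper's body presses on something with over 40 N, if the wrist force passes 120 N, or if a joint passes its speed limit or range.

## Working session

There is one attempt and no reset: what is moved stays moved. The work goes in short steps, Python scripts to look and compute and a tool call to move; the robot and the scene stay as the last step left them, time stands still between calls to the robot, and variables do not carry over. Pictures are saved under pics/ and viewed, on a budget of 10 in all, crops included, one or two more only if the job needs it, and the job is handed in when it is done.

Besides the shell and the picture viewer there is one more tool, called after "Call:" by a JSON object that holds its "fn" and its "kwargs", one argument or row to a line. send_rows: Moves the arm, as the interface text tells. Shifts and turns lie within -1 to 1; 1 stands for 0.02 m of shift or 0.15 rad of turn. Its arguments: {"type":"object","properties":{"xyz":{"type":"array","items":{"type":"array","items":{"type":"number"}}},"turn":{"type":"array","items":{"type":"array","items":{"type":"number"}}},"grip":{"type":"array","items":{"type":"number"}},"grip_force":{"type":"number"}},"required":["xyz","turn","grip"]}

```bash
mkdir -p pics; ls; python3 - <<'E'
from bench import *
import cv2,numpy as np
for n in ["scene","wrist"]:
    s=snapshot(n); cv2.imwrite(f"pics/{n}0.png",s["image"][:,:,::-1]); print(n,s["fovy"],s["cx"],s["cy"],s["origin"],s["attitude"])
print(read_state())
E
```

```text
pics
scene 51.08200149652644 320.39291544618186 202.6195435052016 [934.28040496 191.74479798 968.93126254] [-150.00433238    0.36303464  115.4986824 ]
wrist 67.52244060799234 316.61942008753493 202.26176776827464 [575.09764935  72.131964   371.93746619] [ 1.63457740e+02  1.50609207e-01 -1.97070509e-02]
{'time_s': 0.1, 'joints': array([-1.18206993e+01,  1.03974240e+01,  9.21268931e+01, -9.23855843e-04,
        7.75673850e+01, -1.18208047e+01]), 'qvel': array([ 0.07188774, -0.0367551 , -0.12097902, -0.04264217,  0.07174387,
        0.05513683]), 'effort': array([-2.02498759e-04, -4.45872438e+01, -3.52238703e+01, -4.27332343e-04,
        4.16999465e-03,  3.20961749e-05]), 'position': array([5.74495724e+02, 1.12093736e-01, 2.30468179e+02]), 'orientation': array([-1.79910058e+02, -1.79025675e-02,  9.00002910e+01]), 'force': array([-0.29089941,  0.15992526, -0.45643128]), 'torque': array([ 0.04000996, -0.00461447, -0.00917844]), 'opening': 85.49133248003699}
```

View pics/scene0.png

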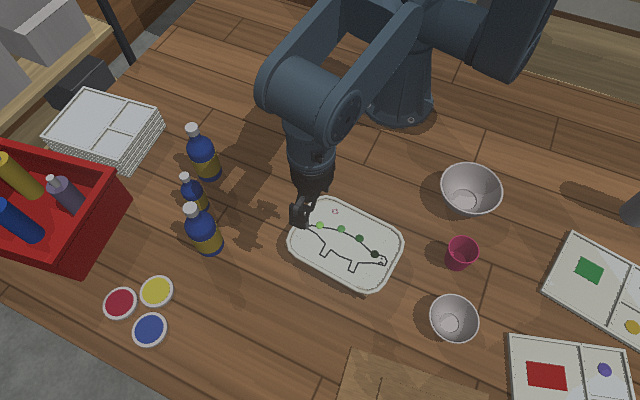

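View pics/wrist0.png

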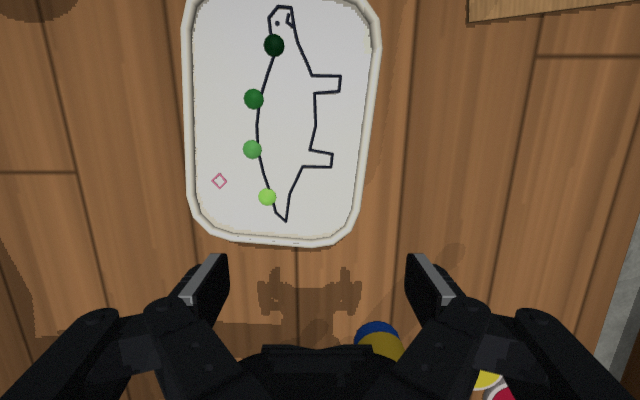

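The scene view shows the plate at about (345,245), with the cup at (461,253), the bowls at (471,188) and (454,318), and the bottles at about (203,190). In the wrist view the dots run pale to dark: (267,197), (252,149), (254,99), (274,45).

Things that could be taken for the dots: the green patch on a board at scene (589,269), the pot lids at (150,310), and the pink diamond on the plate at wrist (219,181). By the description, the four green domes on the dinosaur's back are the right ones.

```bash
cat > h.py <<'E'
from bench import *
import cv2,numpy as np
from scipy.spatial.transform import Rotation as Ro
M=np.array([[-75,8],[-25,25.8],[25,25.8],[75,8.]])
def cast(s,uv,z):
    f=200/np.tan(np.radians(s["fovy"]/2)); R=Ro.from_euler('xyz',s["attitude"],degrees=True).as_matrix()
    uv=np.atleast_2d(uv).astype(float)
    d=np.c_[(uv[:,0]-s["cx"])/f,(uv[:,1]-s["cy"])/f,np.ones(len(uv))]@R.T; o=np.array(s["origin"])
    return (o+d*((z-o[2])/d[:,2])[:,None])[:,:2]
def dots(im,box):
    x0,y0,x1,y1=box; a=im.astype(int)
    m=((a[...,1]>a[...,0]+10)&(a[...,1]>a[...,2]+10)).astype(np.uint8)
    k=np.zeros_like(m);k[y0:y1,x0:x1]=1
    n,l,st,c=cv2.connectedComponentsWithStats(m*k)
    o=[(st[i,4],c[i],im[l==i].mean()) for i in range(1,n) if st[i,4]>15]
    return sorted(o,key=lambda t:-t[2])
def fit(P):
    mc=M-M.mean(0);pc=P-P.mean(0)
    H=np.sum((pc[:,0]+1j*pc[:,1])*np.conj(mc[:,0]+1j*mc[:,1])); th=np.angle(H)
    R=np.array([[np.cos(th),-np.sin(th)],[np.sin(th),np.cos(th)]]); t=P.mean(0)-R@M.mean(0)
    return np.degrees(th),t,M@R.T+t,abs(H)/np.sum(mc**2)
E
python3 - <<'E'
from h import *
np.set_printoptions(precision=1,suppress=True)
for n,b in [("wrist",(180,0,380,250)),("scene",(285,190,405,300))]:
    s=snapshot(n); D=dots(s["image"],b)
    for d in D: print(n,d[0],d[1],round(d[2]))
    if len(D)>=4:
        P=cast(s,[d[1] for d in D[:4]],59); print(P.tolist()); th,t,F,sc=fit(P); print(th,t,sc,F.tolist())
    if n=="wrist": cv2.imwrite("pics/crop.png",cv2.resize(s["image"][0:240,180:380,::-1],None,fx=2.5,fy=2.5))
E
```

```text
wrist 266 [266.7 196.5] 137
wrist 298 [251.6 149.1] 106
wrist 340 [253.   98.7] 65
wrist 343 [273.7  44.8] 24
[[520.1149793407859, -14.340423866373612], [506.9442319006984, 36.67162045597874], [511.39392622789603, 86.090190924112], [533.8391256239422, 134.22178622531104]]
84.75126053793797 [534.9  59.1] 0.9946340395100375 [[520.0747692632241, -14.838896519166262], [506.92339124366293, 36.57978934683583], [511.4973767635501, 86.37013636775809], [533.7967258228856, 134.5321445436005]]
scene 51 [319.4 224.7] 126
scene 53 [341.  228.4] 108
scene 51 [359.2 237.8] 78
```

View pics/crop.png

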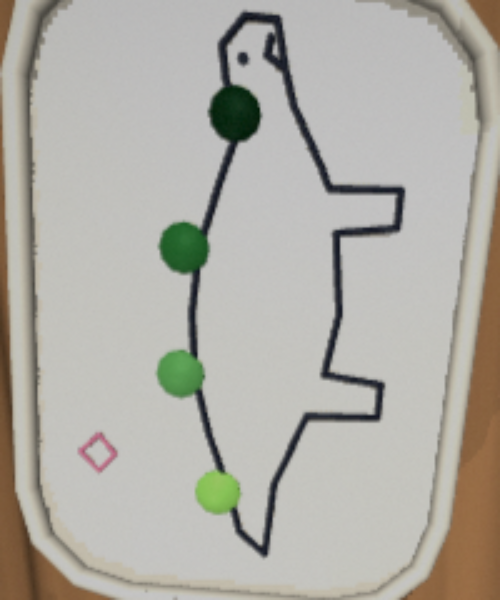

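The close crop shows the four domes: palest at crop (218,492) by the tail, then (180,373) and (184,247), and darkest at (235,113) by the head. The fit to the layout is within 0.5 mm, so I'm moving above dot1 with the fingers shut.

Call:
{"fn": "send_rows", "kwargs": {
  "xyz": [
    [-0.145,-0.55,0.9],
    [-0.145,-0.55,0.9],
    [-0.145,-0.55,0.9],
    [-0.145,-0.55,0.9],
    [-0.145,-0.55,0.9]
  ],
  "turn": [
    [0,0,0],
    [0,0,0],
    [0,0,0],
    [0,0,0],
    [0,0,0]
  ],
  "grip": [255,255,255,255,255],
  "grip_force": 20
}}

```text
time_s: 0.82
position: [519.5, -14.5, 140.6]
orientation: [-180.0, -0.0, 90.0]
force: [0.6, -0.1, 0.1]
opening: -0.1
```

Call:
{"fn": "send_rows", "kwargs": {
  "xyz": [
    [0,0,0.7],
    [0,0,0.7],
    [0,0,0.6],
    [0,0,0.5],
    [0,0,0]
  ],
  "turn": [
    [0,0,0],
    [0,0,0],
    [0,0,0],
    [0,0,0],
    [0,0,0]
  ],
  "grip": [255,255,255,255,255]
}}

```text
time_s: 1.45
position: [519.5, -14.3, 90.4]
orientation: [-179.9, -0.0, 90.0]
force: [-0.5, -0.4, -0.2]
opening: 0.1
```

```bash
python3 - <<'E'
from h import *
s=snapshot("wrist");q=snapshot("side");cv2.imwrite("pics/w1.png",s["image"][:,:,::-1]);cv2.imwrite("pics/s1.png",q["image"][:,:,::-1])
D=dots(s["image"],(150,0,450,400)); 
for d in D: print(d[0],d[1],cast(s,d[1],59))
for i in range(3): r=read_state();print(r["time_s"],r["position"],r["force"],r["opening"])
E
```

```text
601 [316.78369384 231.42595674] [[519.79277653 -12.53022391]]
925 [294.18810811 151.86054054] [[506.82174572  36.54255493]]
1180 [300.6440678   57.72457627] [[511.29162945  85.856425  ]]
1.55 [520.28923139 -14.5154259   91.44642266] [ 0.15729899 -0.05538124 -0.20264112] -0.25339885969424686
1.55 [520.28923139 -14.5154259   91.44642266] [ 0.15729899 -0.05538124 -0.20264112] -0.25339885969424686
1.55 [520.28923139 -14.5154259   91.44642266] [ 0.15729899 -0.05538124 -0.20264112] -0.25339885969424686
```

View pics/w1.png

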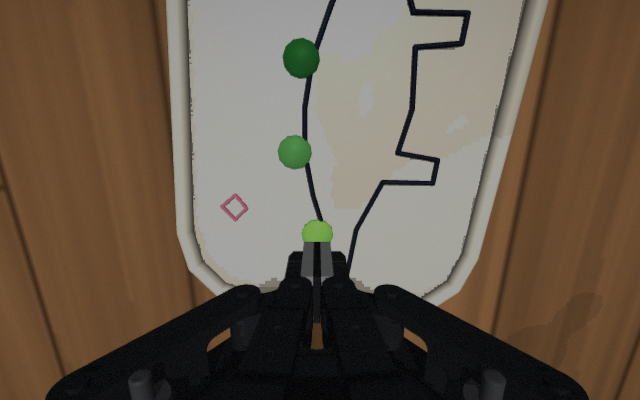

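View pics/s1.png

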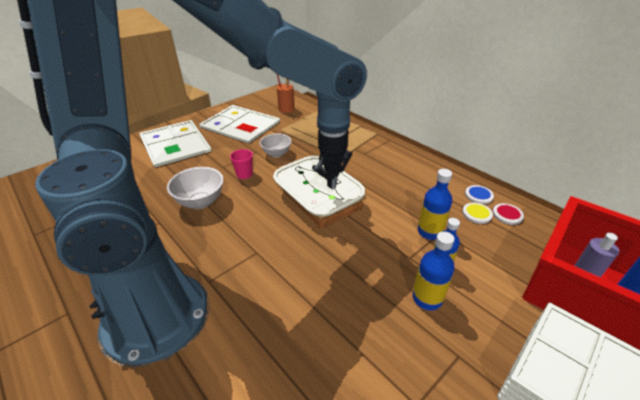

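The wrist view shows dot1 at (317,231) straight ahead of the shut tips, and both measurements agree. The side view shows the arm well clear of the bottles and the cup. Descending slowly.

Call:
{"fn": "send_rows", "kwargs": {
  "xyz": [
    [0,0,0.4],
    [0,0,0.4],
    [0,0,0.3],
    [0,0,0.1],
    [0,0,0]
  ],
  "turn": [
    [0,0,0],
    [0,0,0],
    [0,0,0],
    [0,0,0],
    [0,0,0]
  ],
  "grip": [255,255,255,255,255]
}}

```text
time_s: 2.17
position: [519.9, -14.5, 67.1]
orientation: [-180.0, -0.0, 90.0]
force: [0.1, -0.2, -0.2]
opening: 0.1
```

Call:
{"fn": "send_rows", "kwargs": {
  "xyz": [
    [0,0,0.05],
    [0,0,0.05],
    [0,0,0.05],
    [0,0,0.05],
    [0,0,0]
  ],
  "turn": [
    [0,0,0],
    [0,0,0],
    [0,0,0],
    [0,0,0],
    [0,0,0]
  ],
  "grip": [255,255,255,255,255]
}}

```text
time_s: 2.8
position: [519.9, -14.5, 63.2]
orientation: [-180.0, -0.0, 90.0]
force: [-0.5, -0.1, 0.2]
opening: -0.2
```

Call:
{"fn": "send_rows", "kwargs": {
  "xyz": [
    [0,0,0.05],
    [0,0,0.05],
    [0,0,0],
    [0,0,0],
    [0,0,0]
  ],
  "turn": [
    [0,0,0],
    [0,0,0],
    [0,0,0],
    [0,0,0],
    [0,0,0]
  ],
  "grip": [255,255,255,255,255]
}}

```text
time_s: 3.42
position: [520.1, -14.5, 61.3]
orientation: [180.0, 0.0, 90.0]
force: [-0.3, 0.1, 0.2]
opening: -0.0
```

Call:
{"fn": "send_rows", "kwargs": {
  "xyz": [
    [0,0,0.05],
    [0,0,0],
    [0,0,0],
    [0,0,0],
    [0,0,0]
  ],
  "turn": [
    [0,0,0],
    [0,0,0],
    [0,0,0],
    [0,0,0],
    [0,0,0]
  ],
  "grip": [255,255,255,255,255]
}}

```text
time_s: 4.05
position: [520.1, -14.5, 60.4]
orientation: [180.0, 0.0, 90.0]
force: [-0.1, -0.9, 3.1]
opening: -0.3
```

Contact on dot1 at 3.1 N. I'll hold a moment longer, lift 20 mm, then cross to dot2.

Call:
{"fn": "send_rows", "kwargs": {
  "xyz": [
    [0,0,0],
    [0,0,0],
    [0,0,-0.2],
    [0,0,-0.4],
    [0,0,-0.4]
  ],
  "turn": [
    [0,0,0],
    [0,0,0],
    [0,0,0],
    [0,0,0],
    [0,0,0]
  ],
  "grip": [255,255,255,255,255]
}}

```text
time_s: 4.68
position: [520.0, -14.5, 80.8]
orientation: [-180.0, -0.0, 90.0]
force: [-0.4, -0.7, 0.5]
opening: 0.5
```

Call:
{"fn": "send_rows", "kwargs": {
  "xyz": [
    [0.64,-0.165,0],
    [0.64,-0.165,0],
    [0.64,-0.165,0],
    [0.64,-0.165,0],
    [0,0,0]
  ],
  "turn": [
    [0,0,0],
    [0,0,0],
    [0,0,0],
    [0,0,0],
    [0,0,0]
  ],
  "grip": [255,255,255,255,255]
}}

```text
time_s: 5.3
position: [506.3, 37.9, 80.1]
orientation: [-180.0, -0.0, 90.1]
force: [-0.4, 0.0, 0.0]
opening: -0.1
```

Call:
{"fn": "send_rows", "kwargs": {
  "xyz": [
    [0,0,0.4],
    [0,0,0.35],
    [0,0,0.1],
    [0,0,0.05],
    [0,0,0]
  ],
  "turn": [
    [0,0,0],
    [0,0,0],
    [0,0,0],
    [0,0,0],
    [0,0,0]
  ],
  "grip": [255,255,255,255,255]
}}

```text
time_s: 5.92
position: [506.9, 36.6, 62.3]
orientation: [-180.0, -0.0, 90.0]
force: [0.1, 0.3, 0.1]
opening: -0.0
```

```bash
python3 - <<'E'
from h import *
s=snapshot("wrist");cv2.imwrite("pics/w2.png",s["image"][:,:,::-1])
for d in dots(s["image"],(150,0,450,400)): print(d[0],d[1],cast(s,d[1],59))
r=read_state();print(r["position"],r["force"])
E
```

```text
144 [311.15277778 241.38194444] [[504.26652428  44.11621061]]
25 [331.48 247.44] [[514.99207294  40.63796735]]
1246 [324.85553772 160.79133226] [[511.15735872  86.53541807]]
1560 [375.95192308  52.48269231] [[533.26300219 134.21144972]]
[506.96457763  36.60621042  62.40358046] [0.45532742 0.12414911 0.2476033 ]
```

View pics/w2.png

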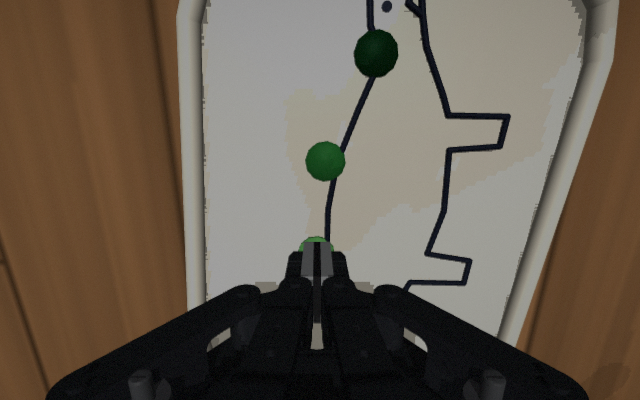

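The tips sit over dot2 at (316,243), and dots 3 and 4 measure where they did before, so the plate hasn't moved. Going down 2 mm onto dot2.

Call:
{"fn": "send_rows", "kwargs": {
  "xyz": [
    [0,0,0.05],
    [0,0,0.05],
    [0,0,0],
    [0,0,0],
    [0,0,0]
  ],
  "turn": [
    [0,0,0],
    [0,0,0],
    [0,0,0],
    [0,0,0],
    [0,0,0]
  ],
  "grip": [255,255,255,255,255]
}}

```text
time_s: 6.6
position: [507.0, 36.7, 60.5]
orientation: [180.0, 0.0, 90.0]
force: [-0.2, -1.4, 3.4]
opening: 0.2
```

Contact on dot2 at 3.4 N. Hold, lift, then cross to dot3 (dx +4.4, dy +49.6).

Call:
{"fn": "send_rows", "kwargs": {
  "xyz": [
    [0,0,0],
    [0,0,0],
    [0,0,-0.2],
    [0,0,-0.4],
    [0,0,-0.4]
  ],
  "turn": [
    [0,0,0],
    [0,0,0],
    [0,0,0],
    [0,0,0],
    [0,0,0]
  ],
  "grip": [255,255,255,255,255]
}}

```text
time_s: 7.22
position: [506.7, 36.8, 80.8]
orientation: [-180.0, -0.0, 90.0]
force: [-0.4, -0.1, -0.2]
opening: -0.1
```

Call:
{"fn": "send_rows", "kwargs": {
  "xyz": [
    [0.62,0.055,0],
    [0.62,0.055,0],
    [0.62,0.055,0],
    [0.62,0.055,0],
    [0,0,0]
  ],
  "turn": [
    [0,0,0],
    [0,0,0],
    [0,0,0],
    [0,0,0],
    [0,0,0]
  ],
  "grip": [255,255,255,255,255]
}}

```text
time_s: 7.85
position: [511.1, 87.4, 80.1]
orientation: [-180.0, -0.0, 90.1]
force: [0.0, -0.0, -0.3]
opening: -0.1
```

Call:
{"fn": "send_rows", "kwargs": {
  "xyz": [
    [0,0,0.4],
    [0,0,0.35],
    [0,0,0.1],
    [0,0,0.05],
    [0,0,0]
  ],
  "turn": [
    [0,0,0],
    [0,0,0],
    [0,0,0],
    [0,0,0],
    [0,0,0]
  ],
  "grip": [255,255,255,255,255]
}}

```text
time_s: 8.48
position: [511.2, 86.2, 62.3]
orientation: [-180.0, 0.0, 90.0]
force: [0.6, -0.1, -0.6]
opening: 0.1
```

Call:
{"fn": "send_rows", "kwargs": {
  "xyz": [
    [0,0,0.05],
    [0,0,0.05],
    [0,0,0],
    [0,0,0],
    [0,0,0]
  ],
  "turn": [
    [0,0,0],
    [0,0,0],
    [0,0,0],
    [0,0,0],
    [0,0,0]
  ],
  "grip": [255,255,255,255,255]
}}

```text
time_s: 9.1
position: [511.4, 86.3, 60.5]
orientation: [180.0, 0.0, 90.0]
force: [-0.2, -0.6, 3.4]
opening: -0.3
```

Contact on dot3 at 3.4 N. Hold, lift, then cross to dot4 (dx +22.2, dy +48).

Call:
{"fn": "send_rows", "kwargs": {
  "xyz": [
    [0,0,0],
    [0,0,0],
    [0,0,-0.2],
    [0,0,-0.4],
    [0,0,-0.4]
  ],
  "turn": [
    [0,0,0],
    [0,0,0],
    [0,0,0],
    [0,0,0],
    [0,0,0]
  ],
  "grip": [255,255,255,255,255]
}}

```text
time_s: 9.72
position: [511.1, 86.3, 80.8]
orientation: [-180.0, -0.0, 90.0]
force: [-0.5, -0.4, -1.0]
opening: -0.1
```

Call:
{"fn": "send_rows", "kwargs": {
  "xyz": [
    [0.6,0.28,0],
    [0.6,0.28,0],
    [0.6,0.28,0],
    [0.6,0.28,0],
    [0,0,0]
  ],
  "turn": [
    [0,0,0],
    [0,0,0],
    [0,0,0],
    [0,0,0],
    [0,0,0]
  ],
  "grip": [255,255,255,255,255]
}}

```text
time_s: 10.35
position: [533.9, 135.4, 80.1]
orientation: [-180.0, -0.0, 90.1]
force: [0.7, 0.6, 0.0]
opening: 0.0
```

Call:
{"fn": "send_rows", "kwargs": {
  "xyz": [
    [0,0,0.4],
    [0,0,0.35],
    [0,0,0.1],
    [0,0,0.05],
    [0,0,0]
  ],
  "turn": [
    [0,0,0],
    [0,0,0],
    [0,0,0],
    [0,0,0],
    [0,0,0]
  ],
  "grip": [255,255,255,255,255]
}}

```text
time_s: 10.98
position: [533.7, 134.2, 62.4]
orientation: [180.0, 0.0, 90.0]
force: [-0.0, 0.1, -0.2]
opening: 0.1
```

Call:
{"fn": "send_rows", "kwargs": {
  "xyz": [
    [0,0,0.05],
    [0,0,0.05],
    [0,0,0],
    [0,0,0],
    [0,0,0]
  ],
  "turn": [
    [0,0,0],
    [0,0,0],
    [0,0,0],
    [0,0,0],
    [0,0,0]
  ],
  "grip": [255,255,255,255,255]
}}

```text
time_s: 11.6
position: [533.8, 134.3, 60.5]
orientation: [180.0, -0.0, 90.0]
force: [-0.2, -0.5, 2.8]
opening: 0.1
```

Contact on dot4 at 2.8 N. Hold, then lift well clear, back towards the start pose so the plate can be seen.

Call:
{"fn": "send_rows", "kwargs": {
  "xyz": [
    [0,0,0],
    [0,0,0],
    [0,0,-0.2],
    [0,0,-0.5],
    [0,0,-0.8]
  ],
  "turn": [
    [0,0,0],
    [0,0,0],
    [0,0,0],
    [0,0,0],
    [0,0,0]
  ],
  "grip": [255,255,255,255,255]
}}

```text
time_s: 12.22
position: [533.1, 134.3, 90.7]
orientation: [-179.9, 0.0, 90.0]
force: [0.2, -0.1, -0.1]
opening: 0.1
```

Call:
{"fn": "send_rows", "kwargs": {
  "xyz": [
    [-0.9,0,-0.9],
    [-0.9,0,-0.9],
    [-0.9,0,-0.9],
    [-0.9,0,-0.9],
    [-0.9,0,-0.9]
  ],
  "turn": [
    [0,0,0],
    [0,0,0],
    [0,0,0],
    [0,0,0],
    [0,0,0]
  ],
  "grip": [255,255,255,255,255]
}}

```text
time_s: 12.85
position: [533.6, 42.8, 181.6]
orientation: [180.0, 0.0, 90.0]
force: [0.7, -0.2, -0.1]
opening: -0.1
```

Call:
{"fn": "send_rows", "kwargs": {
  "xyz": [
    [-0.6,0,-0.9],
    [-0.6,0,-0.6],
    [0,0,0],
    [0,0,0],
    [0,0,0]
  ],
  "turn": [
    [0,0,0],
    [0,0,0],
    [0,0,0],
    [0,0,0],
    [0,0,0]
  ],
  "grip": [255,255,255,255,255]
}}

```text
time_s: 13.48
position: [533.0, 20.9, 209.4]
orientation: [-179.9, -0.0, 90.0]
force: [0.1, 0.7, 0.3]
opening: -0.2
```

```bash
python3 - <<'E'
from h import *
s=snapshot("wrist");D=dots(s["image"],(100,0,540,330))[:4]
P=cast(s,[d[1] for d in D],59);print(P.round(1).tolist());print(fit(P)[:2] if len(P)==4 else "")
q=snapshot("scene");cv2.imwrite("pics/s2.png",q["image"][:,:,::-1])
r=read_state();print(r["time_s"],r["position"],r["force"])
E
```

```text
[[519.8, -14.2], [506.7, 36.8], [511.1, 86.2], [533.5, 134.3]]
(np.float64(84.75256281472089), array([534.59048871,  59.25639382]))
13.575 [533.20517365  20.84785502 209.58748665] [ 0.2884836  -0.56128455 -0.40491714]
```

View pics/s2.png

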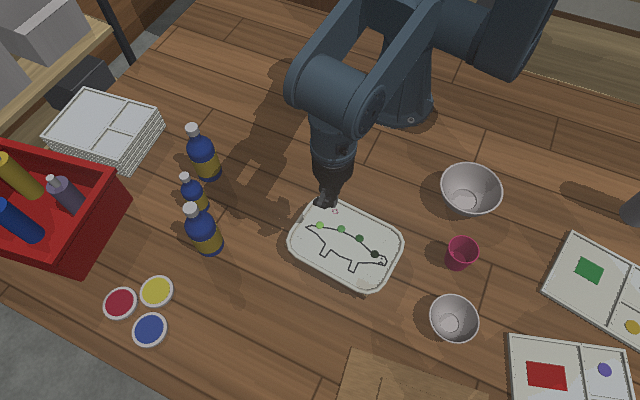

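The plate at (345,245) and everything else are where they were (plate shift under 0.4 mm, no turn), and the hand is clear 210 mm up. Handing in.

```bash
python3 -c "from bench import *; print(job_done())"
```

```text
the job is handed in; nothing more can be done
None
```

I touched all four dots with the shut fingertips, in order from the palest at the tail to the darkest at the head. I rested on each for at least half a second and lifted about 20 mm between them.

- **Force:** about 2.8 to 3.4 N on each dot, with the fingers going less than 1 mm below first contact. The sprung rest stayed far from its stop.
- **Plate:** before and after positions agree to within 0.4 mm, and its angle matches to 0.01°.
- **Cup, bottle and bowl:** they look unmoved in the last picture.
- **Finish:** the hand ended clear at about 210 mm height, with no force reading beyond noise, at 13.6 s of the 51 s allowed.

No check failed or disagreed beyond the cameras' roughly 2 mm calibration error. `job_done()` gave no verdict.

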